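# Unstack the storage tins onto their own saucers

## Task

Take the stack of four storage tins apart from the top down, and set each tin upright and flat inside the recess of its own wooden saucer: the one that matches its shape and size. Place the tins in that order, put each down gently rather than dropping or toppling it, and leave the pepper mill and the white mug standing where they are.

Things in the scene. Friction and masses are not known exactly. Their poses are not given: they have to be found in the camera images.
- small_tin: White ceramic storage tin with a flush pale wooden lid (lid fixed, flat on top), round, 34 mm across in plan and 46 mm high. At the start on top of the stack, on the larger round tin, within about 3 mm of centred. Origin: centre of its underside, z up. Round, so its yaw does not matter. Upright walls; held by two sides facing each other near the top.
- round_tin: White ceramic storage tin with a flush pale wooden lid (lid fixed, flat on top), round, 48 mm across in plan and 46 mm high. At the start third up in the stack, on the square tin. Origin: centre of its underside, z up. Round, so its yaw does not matter. Upright walls; held by two sides facing each other near the top.
- square_tin: White ceramic storage tin with a flush pale wooden lid (lid fixed, flat on top), square, 56 x 56 mm in plan and 46 mm high. At the start second up in the stack, on the oblong tin. Origin: centre of its underside, z up. Its x and y axes are square to its sides. Upright walls; held by two sides facing each other near the top.
- oblong_tin: White ceramic storage tin with a flush pale wooden lid (lid fixed, flat on top), oblong, 88 mm along its x by 60 mm along its y in plan and 46 mm high. At the start at the foot of the stack, on the worktop. Origin: centre of its underside, z up. Gripped across its 60 mm (its y). Upright walls; held by two sides facing each other near the top.
- small_saucer: Brown wooden saucer with a round recess for the smaller round tin, fixed: outside 60 mm, 13 mm high; recess 50 mm (8 mm play all round the tin), its floor 5 mm above the worktop, its lip 5 mm thick and 8 mm above that floor. Origin: centre of its underside on the worktop, z up. Round, so its yaw does not matter.
- round_saucer: Brown wooden saucer with a round recess for the larger round tin, fixed: outside 74 mm, 13 mm high; recess 64 mm (8 mm play all round the tin), its floor 5 mm above the worktop, its lip 5 mm thick and 8 mm above that floor. Origin: centre of its underside on the worktop, z up. Round, so its yaw does not matter.
- square_saucer: Brown wooden saucer with a square recess for the square tin, fixed: outside 82 x 82 mm, 13 mm high; recess 72 x 72 mm (8 mm play all round the tin), its floor 5 mm above the worktop, its lip 5 mm thick and 8 mm above that floor. Origin: centre of its underside on the worktop, z up. Its x and y axes are square to its sides.
- oblong_saucer: Brown wooden saucer with an oblong recess for the oblong tin, fixed: outside 114 (its x) x 86 (its y) mm, 13 mm high; recess 104 (its x) x 76 (its y) mm (8 mm play all round the tin), its floor 5 mm above the worktop, its lip 5 mm thick and 8 mm above that floor. Origin: centre of its underside on the worktop, z up. Its long side lies along its x.
- mill: Bystander: turned brown wooden pepper mill, 58 mm thick and 170 mm tall, standing loose on the worktop towards the far edge. Origin: centre of its underside.
- mug: Bystander: speckled white mug, 81 mm across and 94 mm tall, standing loose on the worktop on the near right side; 120 mm long with its handle. Origin: centre of its underside's bounding box, the round cup centred 19 mm from it towards +y, the handle towards -y.
Mind the look-alikes: they are no part of the job. Leave any blue or yellow look-alike of the oblong_tin alone.

How it is judged:
On the way, in this order (a step that is already met when the one before it is completed fails the run):
1. the smaller round tin stands released in its own saucer (horizontal distance between small_tin and small_saucer below 0.013 m and z of small_tin in the frame of small_saucer below 0.0075 m and angle between small_tin's own z axis and vertical below 0.04 rad and contact force between the fingers and small_tin below 0.05 N and linear speed of small_tin below 0.02 m/s and angular speed of small_tin below 0.2 rad/s), for 0.2 s.
2. the larger round tin stands released in its own saucer (horizontal distance between round_tin and round_saucer below 0.013 m and z of round_tin in the frame of round_saucer below 0.0075 m and angle between round_tin's own z axis and vertical below 0.04 rad and contact force between the fingers and round_tin below 0.05 N and linear speed of round_tin below 0.02 m/s and angular speed of round_tin below 0.2 rad/s), for 0.2 s.
3. the square tin stands released in its own saucer (horizontal distance between square_tin and square_saucer below 0.013 m and z of square_tin in the frame of square_saucer below 0.0075 m and angle between square_tin's own z axis and vertical below 0.04 rad and contact force between the fingers and square_tin below 0.05 N and linear speed of square_tin below 0.02 m/s and angular speed of square_tin below 0.2 rad/s), for 0.2 s.
4. the oblong tin stands released in its own saucer (horizontal distance between oblong_tin and oblong_saucer below 0.013 m and z of oblong_tin in the frame of oblong_saucer below 0.0075 m and angle between oblong_tin's own z axis and vertical below 0.04 rad and contact force between the fingers and oblong_tin below 0.05 N and linear speed of oblong_tin below 0.02 m/s and angular speed of oblong_tin below 0.2 rad/s), for 0.2 s.
At the end, for the whole second after the job is handed in: Each of the four tins stands released and at rest, flat (within 0.04 rad) on the floor of the recess of its own saucer (its underside less than 7.5 mm above the saucer's underside, where the floor is at 5 mm), its centre within 13 mm of the saucer's centre (all of step 1 and all of step 2 and all of step 3 and all of step 4); the robot touches nothing.
It fails at once if the pepper mill or the white mug is pushed more than 20 mm or tipped over (distance of any of mill, mug from where it was at the start of the episode above 0.02 m or angle between any of mill, mug's own z axis and vertical above 0.3 rad).
It fails at once if a tin is toppled (leans more than about 35 degrees) (angle between any of small_tin, round_tin, square_tin, oblong_tin's own z axis and vertical above 0.6 rad).
It fails at once if a tin is let go more than 2 cm above the floor of its saucer ((horizontal distance between small_tin and small_saucer below 0.03 m and height (world z) of small_tin above 0.025 m and contact force between anything else and small_tin below 0.02 N) or (horizontal distance between round_tin and round_saucer below 0.03 m and height (world z) of round_tin above 0.025 m and contact force between anything else and round_tin below 0.02 N) or (horizontal distance between square_tin and square_saucer below 0.03 m and height (world z) of square_tin above 0.025 m and contact force between anything else and square_tin below 0.02 N) or (horizontal distance between oblong_tin and oblong_saucer below 0.03 m and height (world z) of oblong_tin above 0.025 m and contact force between anything else and oblong_tin below 0.02 N)).
It also fails if it takes over 109 s, if anything falls off the work surface, if the arm or the gripper's body presses on something with over 40 N, if the wrist force passes 120 N, or if a joint passes its speed limit or range.

## Robot

A 6-joint arm with a two-finger parallel gripper is mounted at the origin on the work surface; the furniture and walls round the work are solid. World frame = base frame: x ahead of the robot, y to its left, z up, the work surface at z = 0. Lengths are in m, angles in rad, forces in N, time in s.
With the tool pointing down it reaches from about 0.25 to 0.8 m from the base axis. Payload 3.9 kg.
Tool frame: the origin (TCP) lies at the centre of the arm's flange, where the gripper is bolted on; the fingertips stand 173 mm ahead of it and the grasp point (between the pads) lies 155 mm ahead of it; z points along the fingers, y is the line along which they close (so a half turn about z gives the same grasp; the last joint's range is limited). The gripper opens to 85 mm and grips with 20 to 120 N. Pads are 22 mm wide; open, the fingers measure 114 mm over their backs; the gripper's body (76 mm by 85 mm) begins 54 mm behind the grasp point. The pads swing forward as they close: fully open they stand 13 mm farther back than shut.
Start: joints at [-1.228, 0.26, -0.138, 1.173, 0, 1.571], TCP at [0.176, -0.494, 0.405] pointing down, gripper open.
Joint ranges: [-2.78, 2.78], [-0.83, 1.72], [-1.28, 1.37], [-1.9, 2.12], [-1.57, 1.48], [-3.14, 3.14]. Speed limits (rad/s): [2.57, 2.57, 3.14, 3.14, 3.14, 3.14].

## Interface

Orientations are given as a rotation vector (axis times angle).
In Python, from rig import ctrl gives the robot as it stands.
- The arm moves only by the tool carry_out, never from a script. Its argument "moves" is a list that holds one entry, the list of rows, each a list of 5 numbers: the opening, from 0 (shut) to 1 (fully open), then the shift along the world's x, y, z in units of 25 mm (1.0 is 25 mm), then the turn about the world's z in units of 6 degrees (1.0 is 6 degrees). A call has exactly 8 rows; each row shifts and turns the commanded pose from where the row before left it; what a row does not reach is not made up. A row lasts 1/10 s, in which the tool goes at most 50 mm and 8.59 degrees, less where a joint would pass 70% of its speed; a pose out of reach is approached as far as the arm can. A call is refused whole if a number of a shift passes 1 or a number of a turn 1, either way. A call with a gripper value outside its range is refused whole. The fingers move at their own pace and stop on an object; the grip force is fixed at half the most. Time passes only in rows, so rows that do not move let the fingers close, or fill a call up. It gives the time, the measured TCP pose, the force, the opening and the grip force at its end, in the units of the state.
- ctrl.state(): the state, without advancing time (a new reading comes with each control period).
- ctrl.camera(name): name is "scene" or "top" or "wrist"; returns the picture (400x640x3 uint8, blue, green, red); there is no depth.
- ctrl.camera_model(name): a dict with "fx", "fy", "cx", "cy" (pixels), "extrinsics" (4x4, takes a point from camera to world coordinates); the wrist camera has in their place "T_tool_cam" (4x4, takes a point from camera to tool coordinates, whose origin is the TCP and whose axes are the flange's). Camera axes: x right, y down, z forward; pixel columns grow to the right and rows downward; lengths in m; the calibration is good to about 2 mm. A picture is of the moment at which its call begins: read the wrist's pose just before it. camera_model takes no time and is no camera call.
- ctrl.close_job(): hands the job in; it is judged then, once.
Trained networks look in the newest picture that a camera, given by its name, has taken for a name from the list of things; names that differ only in an ending like _2 or _b are one class to them, and where a whole thing is asked for, a point or a joint stands for the part that bears it (a point fixed in the world has none). Each returns a list of dicts, best first, with "conf" (0 to 1); they miss things now and then, are a little off and sometimes report something else, mostly with a low value. They report only what shows in the picture. A call takes as long as a camera call. They do not tell look-alikes from the thing itself.
- ctrl.spot_in(target, camera): "position" ([x, y, z] in m, in world coordinates, good to about 4 mm: the middle of the surface that is visible of it).
The state is a dict: "time_s": time; "joint_pos": joint angles; "qd": joint speeds; "joint_torque": joint torques, N m; "position": TCP position; "ee_rot": TCP orientation; "contact_force": force on the tool from outside, world axes, zero at the start; "torque": the same for the moment, N m; "width": finger opening in m; "grasp_force": force on a finger pad.
Only numpy, scipy, OpenCV 4.12 (cv2) and the standard library are available. Lean on these libraries where they do the work, as an engineer would, in place of code of your own. Each camera call takes 0.05 s, during which the arm holds its last target. There are 200 camera calls.

## Working session

There is one attempt and no reset: what is moved stays moved. The work goes in short steps, Python scripts to look and compute and a tool call to move; the robot and the scene stay as the last step left them, time stands still between calls to the robot, and variables do not carry over. Pictures are saved under pics/ and viewed, at most 14 in all, crops included, and the job is handed in when it is done.

Besides the shell and the picture viewer there is one more tool, called after "Request:" as a command line: name --argument value ..., lists and objects as JSON in quotes. carry_out: Moves the arm, as the interface text tells. Its arguments: {"type":"object","properties":{"moves":{"type":"array"}},"required":["moves"]}

```bash
mkdir -p pics; ls
python3 - <<'E'
from rig import ctrl
import cv2,numpy as np
s=ctrl.state();print({k:np.round(v,3).tolist() for k,v in s.items()})
for c in("top","scene"):
    cv2.imwrite(f"pics/{c}0.png",ctrl.camera(c))
    m=ctrl.camera_model(c);print(c,[m[k] for k in("fx","fy","cx","cy")],np.round(m["extrinsics"],3).tolist())
    for n in "small_tin round_tin square_tin oblong_tin small_saucer round_saucer square_saucer oblong_saucer mill mug".split():
        print(n,[(np.round(d["position"],3).tolist(),round(d["conf"],2)) for d in ctrl.spot_in(n,c)[:3]])
E
```

```text
pics
{'time_s': 0.0, 'joint_pos': [-1.228, 0.261, -0.139, 1.173, -0.0, 1.571], 'qd': [0.002, -0.0, -0.001, -0.0, -0.001, -0.0], 'joint_torque': [0.001, -40.568, 25.392, 0.019, -0.0, -0.0], 'position': [0.176, -0.494, 0.404], 'ee_rot': [-3.094, -0.535, 0.001], 'contact_force': [0.686, 0.495, 0.156], 'torque': [0.061, -0.004, -0.033], 'grasp_force': 0.0, 'width': 0.085}
top [368.7855669043583, 368.7855669043583, 320.3438778090338, 195.6411530755691] [[-0.005, -0.997, 0.083, 0.311], [-1.0, 0.003, -0.019, 0.093], [0.019, -0.083, -0.996, 1.171], [0.0, 0.0, 0.0, 1.0]]
small_tin [([0.544, 0.151, 0.185], 0.69)]
round_tin [([0.531, 0.146, 0.136], 0.69)]
square_tin [([0.524, 0.15, 0.093], 0.52)]
oblong_tin [([0.347, 0.489, 0.048], 0.82), ([0.21, 0.392, 0.048], 0.58), ([0.514, 0.159, 0.043], 0.51)]
small_saucer [([0.537, -0.164, 0.007], 0.76)]
round_saucer [([0.387, -0.346, 0.005], 0.84)]
square_saucer [([0.371, 0.314, 0.004], 0.56)]
oblong_saucer [([0.453, -0.005, 0.006], 0.91)]
mill [([0.557, -0.002, 0.146], 0.85)]
mug [([0.363, -0.17, 0.034], 0.66)]
scene [478.81648366798044, 478.81648366798044, 319.9957889129745, 204.304460598736] [[0.52, -0.417, 0.745, -0.605], [-0.854, -0.265, 0.448, -0.518], [0.01, -0.87, -0.494, 0.763], [0.0, 0.0, 0.0, 1.0]]
small_tin [([0.522, 0.14, 0.073], 0.64), ([0.528, 0.152, 0.165], 0.56)]
round_tin [([0.524, 0.145, 0.12], 0.59)]
square_tin [([0.524, 0.142, 0.071], 0.63), ([0.525, 0.145, 0.119], 0.19)]
oblong_tin [([0.187, 0.383, 0.036], 0.87), ([0.515, 0.143, 0.031], 0.75)]
small_saucer [([0.545, -0.165, 0.004], 0.53)]
round_saucer [([0.386, -0.348, 0.001], 0.84)]
square_saucer []
oblong_saucer [([0.448, -0.002, 0.008], 0.65)]
mill [([0.551, -0.004, 0.077], 0.56)]
mug [([0.334, -0.168, 0.058], 0.79)]
```

View pics/top0.png

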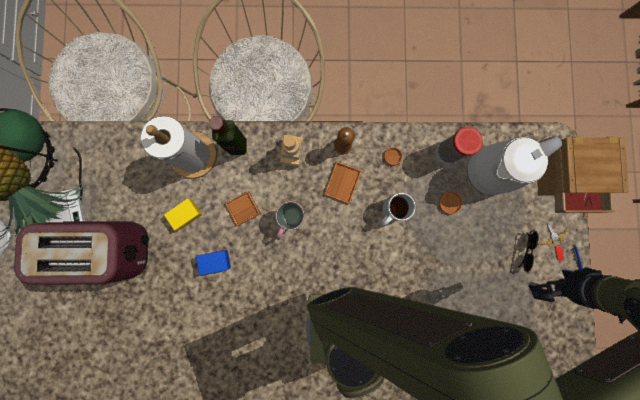

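View pics/scene0.png

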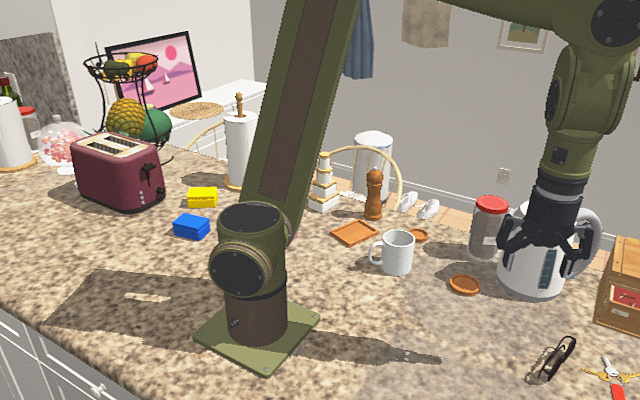

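The top view shows the stack at px (291,150), the mill at (345,138) and the mug at (400,207). The saucers are at (393,157), (450,203), (242,208) and (342,183). A second cup stands at (289,215), and the kettle and red jar are right of (465,140). The scene view agrees. Next I'll measure the saucers by colour.

```bash
cat > h.py <<'E'
import cv2,numpy as np
from rig import ctrl
from scipy.spatial.transform import Rotation as R
def cam(name,state=None):
    m=ctrl.camera_model(name)
    if name=="wrist":
        T=np.eye(4);T[:3,:3]=R.from_rotvec(state["ee_rot"]).as_matrix();T[:3,3]=state["position"]
        m["extrinsics"]=T@np.array(m["T_tool_cam"])
    return m
def ray(m,uv,z):
    E=np.array(m["extrinsics"]);uv=np.atleast_2d(uv).astype(float)
    d=np.c_[(uv[:,0]-m["cx"])/m["fx"],(uv[:,1]-m["cy"])/m["fy"],np.ones(len(uv))]@E[:3,:3].T
    return E[:3,3]+d*((z-E[2,3])/d[:,2])[:,None]
def proj(m,p):
    q=np.linalg.inv(m["extrinsics"])@np.r_[p,1];return m["fx"]*q[0]/q[2]+m["cx"],m["fy"]*q[1]/q[2]+m["cy"]
def rect(m,cnt,z):
    w=ray(m,cnt.reshape(-1,2),z)[:,:2]
    return cv2.minAreaRect((w*1000).astype(np.float32))
def pose():
    s=ctrl.state();M=R.from_rotvec(s["ee_rot"]).as_matrix()
    return s,np.degrees(np.arctan2(M[1,1],M[0,1]))
E
python3 - <<'E'
from h import *
s,y=pose();print("tool y yaw",y,"toolz",R.from_rotvec(s["ee_rot"]).as_matrix()[:,2])
print(np.round(ctrl.camera_model("wrist")["T_tool_cam"],3).tolist(),ctrl.camera_model("wrist")["fx"])
im=cv2.imread("pics/top0.png");m=cam("top")
hsv=cv2.cvtColor(im,cv2.COLOR_BGR2HSV)
mask=cv2.inRange(hsv,(3,120,70),(17,255,255))
big=cv2.resize(mask,None,fx=4,fy=4,interpolation=cv2.INTER_LINEAR)
cs,_=cv2.findContours((big>127).astype(np.uint8),cv2.RETR_EXTERNAL,cv2.CHAIN_APPROX_NONE)
for c in cs:
    if cv2.contourArea(c)>16*80:
        c=cv2.convexHull(c).reshape(-1,2)/4-0.375
        if 220<c[:,0].mean()<480 and c[:,1].mean()>120: print(c.mean(0).round(),rect(m,c,.013))
ms=cam("scene")
print("kettle base",ray(ms,[(505,280),(530,298),(562,280)],0).round(3), "jar",ray(ms,[(488,262)],0).round(3))
print("cup2",ray(m,[(289,215)],.08))
a=cv2.resize(im[115:235,225:345],None,fx=5,fy=5,interpolation=cv2.INTER_CUBIC)
cv2.imwrite("pics/c1.png",a)
E
```

```text
tool y yaw -70.35886777492935 toolz [-1.40219719e-05 -5.53192295e-05 -9.99999998e-01]
[[-0.001, -0.951, -0.308, 0.078], [1.0, -0.001, -0.0, -0.0], [0.0, -0.308, 0.951, 0.032], [0.0, 0.0, 0.0, 1.0]] 307.3721691630364
[450. 201.] ((385.77386474609375, -342.09844970703125), (75.99696350097656, 72.25690460205078), 89.7624282836914)
[242. 208.] ((368.7357482910156, 315.5209045410156), (83.9204330444336, 86.42754364013672), 27.96768569946289)
[341. 184.] ((450.091552734375, 0.22347640991210938), (89.61344146728516, 117.9561996459961), 69.45335388183594)
[393. 156.] ((534.3701171875, -161.54367065429688), (58.61273193359375, 62.123863220214844), 44.50334167480469)
[289. 143.] ((571.6647338867188, 166.60498046875), (50.07735824584961, 53.57281494140625), 80.9052734375)
[347. 138.] ((588.8165893554688, -19.53392791748047), (80.4806137084961, 48.36735153198242), 17.695199966430664)
kettle base [[ 0.466 -0.426  0.   ]
 [ 0.427 -0.493  0.   ]
 [ 0.543 -0.549  0.   ]] jar [[ 0.52  -0.369  0.   ]]
cup2 [[0.34461398 0.16447508 0.08      ]]
```

View pics/c1.png

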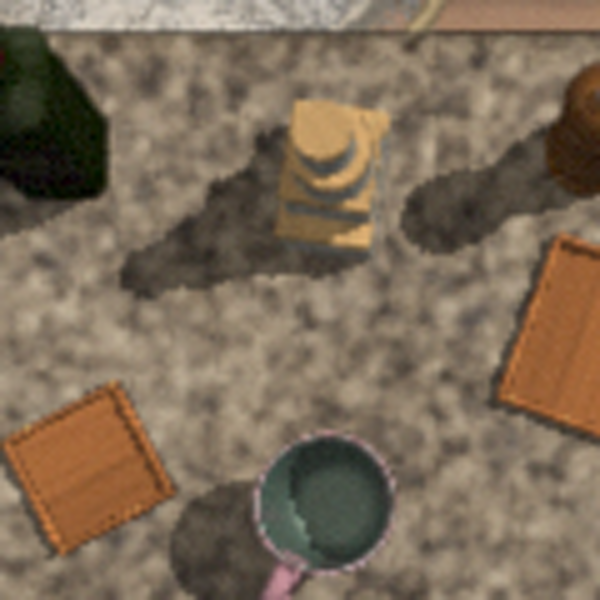

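The crop shows the stack's lid at crop px (323,132). The long side of the oblong tin runs at roughly -8° yaw, and the square saucer is at about 28°. Now I'll go above the stack.

Request:
carry_out --moves '[[[1,0.4,1,0.2,1],[1,0.4,1,0.2,1],[1,0.4,1,0.2,1],[1,0.4,1,0,1],[1,0.4,1,0,1],[1,0.4,1,0,1],[1,0.4,1,0,1],[1,0.4,1,0,1]]]'

```text
time_s: 1.9
position: [0.2566, -0.2934, 0.4198]
ee_rot: [2.606, 1.754, 0.0]
contact_force: [-0.0, -0.0, 1.3]
width: 0.0853
grasp_force: 0.0
```

Request:
carry_out --moves '[[[1,0.4,1,0,1],[1,0.4,1,0,1],[1,0.4,1,0,1],[1,0.4,1,0,1],[1,0.4,1,0,1],[1,0.4,1,0,1],[1,0.4,1,0,1],[1,0.4,1,0,1]]]'

```text
time_s: 2.7
position: [0.3367, -0.0934, 0.4199]
ee_rot: [1.667, 2.662, 0.0]
contact_force: [0.4, -0.3, 1.0]
width: 0.0856
grasp_force: 0.0
```

Request:
carry_out --moves '[[[1,0.8,1,0,1],[1,0.8,1,0,1],[1,0.8,1,0,1],[1,0.8,1,0,1],[1,0.8,1,0,1],[1,0.8,1,0,1],[1,0.8,1,0,1],[1,0.8,1,0,1]]]'

```text
time_s: 3.5
position: [0.4971, 0.1068, 0.4197]
ee_rot: [0.44, 3.11, -0.0]
contact_force: [1.2, 0.3, 0.1]
width: 0.0852
grasp_force: 0.0
```

Run:
```python
from h import *
s,y=pose();print(y,s["position"],s["joint_pos"],s["time_s"])
cv2.imwrite("pics/w1.png",ctrl.camera("wrist"))
for n in("small_tin","round_tin","square_tin"): print(n,[(np.round(d["position"],3),d["conf"]) for d in ctrl.spot_in(n,"wrist")[:2]])
t=cam("top");print(ray(t,[(289.6,141.4)],.184))
```

```text
73.9043492504177 [0.49713826 0.10676585 0.41971829] [ 2.11582034e-01  2.25538880e-01 -1.45443941e-01  1.19963145e+00
 -1.19146284e-04  4.92504122e-01] 3.5
small_tin [(array([0.531, 0.152, 0.181]), 0.85)]
round_tin [(array([0.526, 0.147, 0.136]), 0.72)]
square_tin []
[[0.54112855 0.15647229 0.184     ]]
```

View pics/w1.png

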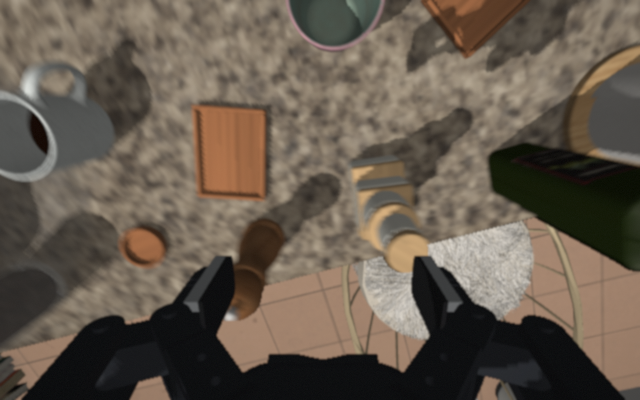

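The wrist view shows the small lid at about (408,251), the oblong saucer at (231,152), the small saucer at (143,246) and the mill at (260,265). I'll fit these from the wrist image.

```bash
cat >> h.py <<'E'
def blobs(im,m,z,lo=(3,120,60),hi=(17,255,255),amin=400):
    hsv=cv2.cvtColor(im,cv2.COLOR_BGR2HSV)
    big=cv2.resize(cv2.inRange(hsv,lo,hi),None,fx=4,fy=4,interpolation=cv2.INTER_LINEAR)
    for c in cv2.findContours((big>127).astype(np.uint8),cv2.RETR_EXTERNAL,cv2.CHAIN_APPROX_NONE)[0]:
        if cv2.contourArea(c)>16*amin:
            h=cv2.convexHull(c).reshape(-1,2)/4-0.375
            r=rect(m,h,z);print(h.mean(0).round(),np.round(r[0],1),np.round(r[1],1),round(r[2],1))
E
python3 - <<'E'
from h import *
s,y=pose();m=cam("wrist",s);im=cv2.imread("pics/w1.png")
blobs(im,m,.013)
print("lid",ray(m,[(408,251)],.184), ray(m,[(389,251),(428,251)],.184))
# oblong tin/lids corners
cv2.imwrite("pics/w1c.png",cv2.resize(im[140:290,330:450],None,fx=4,fy=4,interpolation=cv2.INTER_CUBIC))
E
```

```text
[248. 300.] [654.  -58.1] [39.2 60.5] 54.5
[144. 248.] [ 534.2 -159.9] [55.3 60. ] 33.9
[262. 237.] [ 5.685e+02 -3.000e-01] [55.7 56.9] 61.6
[225. 156.] [449.9   0.9] [ 86.4 114.1] 69.9
[471.  27.] [395.7 303.1] [114.   54.9] 73.6
lid [[0.53917402 0.15780334 0.184     ]] [[0.53523095 0.14439927 0.184     ]
 [0.54332456 0.1719127  0.184     ]]
```

View pics/w1c.png

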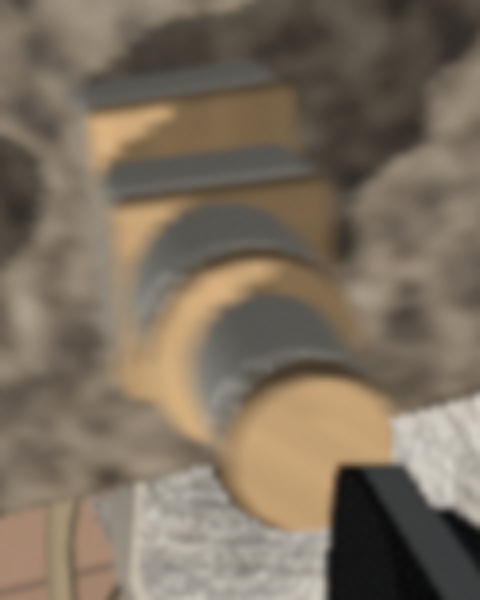

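Request:
carry_out --moves '[[[1,0.86,1,0,0.65],[1,0.86,1,0,0.65],[1,0,0,-0.8,0],[1,0,0,-0.8,0],[1,0,0,-0.8,0],[1,0,0,-0.8,0],[1,0,0,-0.8,0],[1,0,0,0,0]]]'

```text
time_s: 4.5
position: [0.5375, 0.1541, 0.3173]
ee_rot: [-0.237, -3.127, 0.004]
contact_force: [-0.1, -1.3, -0.2]
width: 0.0853
grasp_force: 0.0
```

Run:
```python
from h import *
s,y=pose();print(y,s["position"])
im=ctrl.camera("wrist");m=cam("wrist",s)
for z,n,r in((.184,"small",.017),(.138,"round",.024)):
    pts=np.array([proj(m,(.540+r*np.cos(a),.157+r*np.sin(a),z)) for a in np.linspace(0,6.3,40)]).astype(int)
    if n=="small":cv2.polylines(im,[pts],False,(0,0,255),1)
cv2.imwrite("pics/w2.png",im)
```

```text
81.33193545178074 [0.5374813  0.15406575 0.31728826]
```

View pics/w2.png

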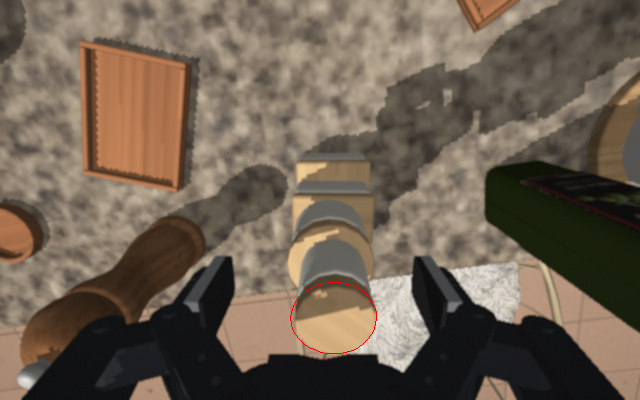

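The drawn circle fits the lid at (334,318), and the fingers are centred at about x=323, so the tool is about 3 mm short. I'll correct that and close.

Request:
carry_out --moves '[[[1,0.08,0.12,0.1,0],[1,0,0,0,0],[0,0,0,0,0],[0,0,0,0,0],[0,0,0,0,0],[0,0,0,0,0],[0,0,0,0,0],[0,0,0,0,0]]]'

```text
time_s: 5.35
position: [0.5416, 0.1585, 0.3226]
ee_rot: [0.235, 3.132, -0.0]
contact_force: [-0.8, -0.7, 3.1]
width: 0.0326
grasp_force: 59.9
```

Request:
carry_out --moves '[[[0,0,0,0,0],[0,0,0,0,0],[0,0,0,0.3,0],[0,0,0,0.5,0],[0,0,0,0.8,0],[0,-0.5,0,0.9,0],[0,-0.5,0,0.9,0],[0,-0.5,0,0,0]]]'

```text
time_s: 6.15
position: [0.5046, 0.159, 0.4107]
ee_rot: [0.234, 3.127, 0.004]
contact_force: [0.6, -0.7, -1.8]
width: 0.0324
grasp_force: 59.6
```

Request:
carry_out --moves '[[[0,-0.3,-0.6,0,0],[0,-0.3,-0.98,0,0],[0,-0.3,-0.98,0,0],[0,-0.3,-0.98,0,0],[0,0,-0.98,0,0],[0,0,-0.98,0,0],[0,0,-0.98,0,0],[0,0,-0.98,0,0]]]'

```text
time_s: 6.95
position: [0.4729, -0.0295, 0.4059]
ee_rot: [-0.235, -3.13, 0.001]
contact_force: [1.0, -0.2, -1.3]
width: 0.0325
grasp_force: 59.6
```

Request:
carry_out --moves '[[[0,0.3,-0.98,0,0],[0,0.3,-0.98,0,0],[0,0.5,-0.98,0,0],[0,0.5,-0.98,0,0],[0,0.5,-0.98,0,0],[0,0.3,-0.4,0,0],[0,0,0,0,0],[0,0,0,0,0]]]'

```text
time_s: 7.75
position: [0.5332, -0.1601, 0.4064]
ee_rot: [-0.235, -3.13, -0.002]
contact_force: [-0.9, 0.3, -1.5]
width: 0.0324
grasp_force: 59.7
```

Run:
```python
from h import *
s,y=pose();print(y,s["position"],s["joint_pos"],s["width"])
im=ctrl.camera("wrist");m=cam("wrist",s)
blobs(im,m,.013)
cv2.imwrite("pics/w3.png",im)
im=ctrl.camera("top");cv2.imwrite("pics/t3.png",im);print("top");blobs(im,cam("top"),.013,amin=80)
```

```text
81.4287382918749 [ 0.53320873 -0.16013854  0.40636776] [-2.91892509e-01  3.15100190e-01 -5.53337355e-02  1.20287022e+00
  5.03935520e-04 -1.42297433e-01] 0.03240530275188262
[492. 198.] [599.4  43.2] [172.9  73. ] 48.8
[319. 170.] [ 533.6 -164. ] [58.4 58.7] 43.0
[135.  61.] [ 385.1 -341.6] [76.2 72.1] 82.5
[452.  71.] [449.5  -4.2] [ 87.9 113.6] 69.6
top
[586. 209.] [ 364.9 -785.7] [164.   27.9] 89.8
[242. 208.] [369.  315.4] [83.9 85.5] 28.3
[342. 183.] [4.502e+02 3.000e-01] [ 89.8 117.9] 69.5
[393. 156.] [ 534.4 -161.5] [58.6 62.1] 44.5
[586. 166.] [ 489.3 -770.8] [215.4 299.6] 1.5
[199. 157.] [529.4 457.9] [109.8 148.9] 58.7
[345. 140.] [584.7  -6.7] [57.3 88.4] 66.0
[158. 133.] [607.5 585.9] [80.5 26.7] 61.5
```

View pics/w3.png

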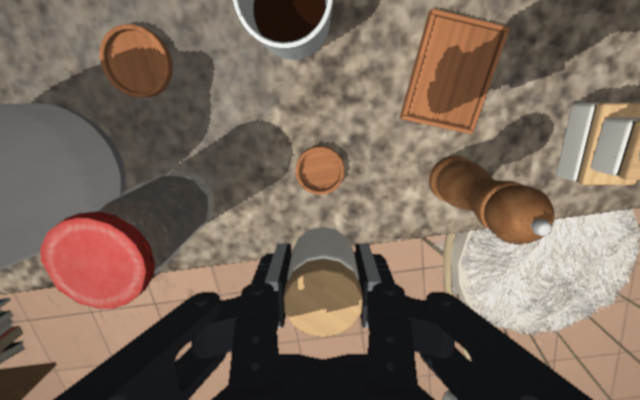

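The view shows the red jar at (97,260) well left, the saucer at (319,170) and the tin held upright at (322,290). I'm descending.

Request:
carry_out --moves '[[[0,0.04,-0.08,-1,0],[0,0,0,-1,0],[0,0,0,-1,0],[0,0,0,-1,0],[0,0,0,-1,0],[0,0,0,-1,0],[0,0,0,-1,0],[0,0,0,-0.6,0]]]'

```text
time_s: 8.65
position: [0.5338, -0.161, 0.2157]
ee_rot: [-0.232, -3.131, -0.001]
contact_force: [-0.5, 0.2, -1.5]
width: 0.0322
grasp_force: 59.7
```

Request:
carry_out --moves '[[[0,0,0,-0.2,0],[0,0,0,-0.2,0],[0,0,0,-0.2,0],[0,0,0,-0.2,0],[0,0,0,-0.1,0],[0,0,0,-0.1,0],[0,0,0,0,0],[0,0,0,0,0]]]'

```text
time_s: 9.45
position: [0.535, -0.1625, 0.1923]
ee_rot: [0.235, 3.133, -0.0]
contact_force: [-0.1, 0.8, -2.2]
width: 0.0326
grasp_force: 59.7
```

Request:
carry_out --moves '[[[0,0,0,-0.05,0],[0,0,0,-0.05,0],[0,0,0,0,0],[0,0,0,0,0],[0,0,0,0,0],[0,0,0,0,0],[0,0,0,0,0],[0,0,0,0,0]]]'

```text
time_s: 10.25
position: [0.535, -0.1624, 0.1897]
ee_rot: [-0.234, -3.133, 0.0]
contact_force: [-0.2, 0.7, -1.4]
width: 0.0326
grasp_force: 59.7
```

Request:
carry_out --moves '[[[0,0,0,-0.04,0],[0,0,0,0,0],[0,0,0,-0.04,0],[0,0,0,0,0],[0,0,0,0,0],[0,0,0,0,0],[0,0,0,0,0],[0,0,0,0,0]]]'

```text
time_s: 11.05
position: [0.5349, -0.1624, 0.1896]
ee_rot: [0.234, 3.132, -0.0]
contact_force: [-3.9, 1.1, 12.2]
width: 0.0321
grasp_force: 61.1
```

Request:
carry_out --moves '[[[0,0,0,0.03,0],[0.3,0,0,0,0],[0.5,0,0,0,0],[0.7,0,0,0,0],[0.9,0,0,0,0],[1,0,0,0,0],[1,0,0,0,0],[1,0,0,0,0]]]'

```text
time_s: 11.85
position: [0.535, -0.1625, 0.1883]
ee_rot: [-0.234, -3.133, -0.0]
contact_force: [0.9, -0.2, -0.1]
width: 0.0854
grasp_force: 0.0
```

Request:
carry_out --moves '[[[1,0,0,0.3,0],[1,0,0,0.8,0],[1,0,0,1,0],[1,0,0,1,0],[1,0,0,1,0],[1,0,0,1,0],[1,0,0,1,0],[1,-0.6,0.4,1,0]]]'

```text
time_s: 12.65
position: [0.5211, -0.1531, 0.3677]
ee_rot: [0.235, 3.13, -0.001]
contact_force: [-0.6, 0.6, -0.4]
width: 0.0854
grasp_force: 0.0
```

Request:
carry_out --moves '[[[1,-0.6,1,0.3,0],[1,-0.6,1,0,0],[1,-0.6,1,0,0],[1,0,1,0,0],[1,0,1,0,0],[1,0,1,0,0],[1,0,1,0,0],[1,0,1,0,0]]]'

```text
time_s: 13.45
position: [0.4747, 0.0485, 0.3741]
ee_rot: [0.234, 3.132, 0.0]
contact_force: [0.5, -0.2, 0.3]
width: 0.0854
grasp_force: 0.0
```

Request:
carry_out --moves '[[[1,0.3,1,0,0],[1,0.3,1,0,0],[1,0.3,1,0,0],[1,0.3,1,0,0],[1,0,0.6,0,0],[1,0,0,0,0],[1,0,0,0,0],[1,0,0,0,0]]]'

```text
time_s: 14.25
position: [0.5045, 0.1617, 0.3735]
ee_rot: [-0.236, -3.132, 0.001]
contact_force: [0.8, 0.0, -0.3]
width: 0.085
grasp_force: 0.0
```

Run:
```python
from h import *
s,y=pose();print(y,s["position"],s["time_s"])
im=ctrl.camera("wrist");m=cam("wrist",s);t=ctrl.camera("top");cv2.imwrite("pics/t4.png",t)
for c in("wrist","top"):
  for n in("small_tin","round_tin","square_tin"): print(c,n,[(np.round(d["position"],3),d["conf"]) for d in ctrl.spot_in(n,c)[:2]])
cv2.imwrite("pics/w4raw.png",im)
a=cv2.resize(im[100:400,170:490],None,fx=1.6,fy=1.6);b=cv2.resize(t[110:230,330:410],(320,480),interpolation=cv2.INTER_CUBIC)
cv2.imwrite("pics/w4.png",np.hstack([a[:480,:480],b]))
```

```text
81.39001703340602 [0.504544   0.16166616 0.37353093] 14.25
wrist small_tin [(array([ 0.531, -0.156,  0.041]), 0.76)]
wrist round_tin [(array([0.535, 0.153, 0.137]), 0.74)]
wrist square_tin [(array([0.52 , 0.174, 0.091]), 0.73)]
top small_tin [(array([ 0.536, -0.166,  0.05 ]), 0.44)]
top round_tin []
top square_tin [(array([ 0.536, -0.164,  0.052]), 0.3)]
```

View pics/w4.png

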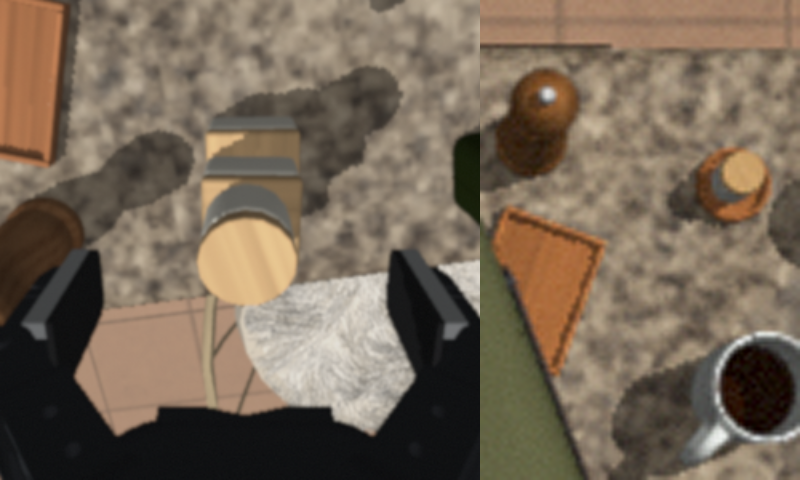

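The small tin stands in its saucer (right crop, (742,172)). The round lid is at crop (247,260), and the finger gap is centred at crop x≈246.

Run:
```python
from h import *
s,y=pose();m=cam("wrist",s)
f=lambda p,z:ray(m,np.array(p)/1.6+[170,100],z).round(4)
r=f([(247.5,260),(197,260),(298,260)],.138);print("round",r, "d",np.linalg.norm(r[1]-r[2]))
for n,p,z in(("sq",[(203,178),(301,181)],.092),("ob",[(207,131),(300,129)],.046)):
    q=f(p,z);d=q[0]-q[1];print(n,q,np.linalg.norm(d),np.degrees(np.arctan2(d[1],d[0])))
```

```text
round [[0.5407 0.1577 0.138 ]
 [0.5372 0.1345 0.138 ]
 [0.5443 0.181  0.138 ]] d 0.04703892005563051
sq [[0.5138 0.1378 0.092 ]
 [0.5235 0.1899 0.092 ]] 0.052995282808944416 -100.54659937803407
ob [[0.5    0.1391 0.046 ]
 [0.5074 0.1963 0.046 ]] 0.057676685064244115 -97.37144828957868
```

Request:
carry_out --moves '[[[1,0.72,-0.08,0,0],[1,0.72,-0.07,0,0],[1,0,0,-0.8,0],[1,0,0,-0.8,0],[1,0,0,-0.8,0],[1,0,0,-0.8,0],[1,0,0,-0.66,0],[1,0,0,0,0]]]'

```text
time_s: 15.45
position: [0.5398, 0.1584, 0.2746]
ee_rot: [-0.234, -3.128, 0.003]
contact_force: [-0.7, -0.2, 0.0]
width: 0.0852
grasp_force: 0.0
```

Request:
carry_out --moves '[[[1,0,0,0,0],[0.7,0,0,0,0],[0,0,0,0,0],[0,0,0,0,0],[0,0,0,0,0],[0,0,0,0,0],[0,0,0,0,0],[0,0,0,0,0]]]'

```text
time_s: 16.25
position: [0.5415, 0.1587, 0.2784]
ee_rot: [0.235, 3.13, 0.0]
contact_force: [-0.5, -1.5, 5.6]
width: 0.0463
grasp_force: 62.0
```

Request:
carry_out --moves '[[[0,0,0,0.3,0],[0,0,0,0.5,0],[0,-0.3,0,0.8,0],[0,-0.5,-0.3,0.9,0],[0,-0.6,-0.6,0.9,0],[0,-0.6,-0.9,0.8,0],[0,-0.6,-1,0.4,0],[0,-0.6,-1,0,0]]]'

```text
time_s: 17.05
position: [0.4609, 0.0633, 0.3946]
ee_rot: [0.233, 3.129, 0.002]
contact_force: [0.6, -0.4, -1.6]
width: 0.0469
grasp_force: 61.7
```

```bash
python3 - <<'E'
from h import *
s={"position":[.5332,-.1601,.4064],"ee_rot":[-0.235,-3.13,-0.002]}
m=cam("wrist",s);t=cam("top")
for z in(0,.1,.2): print(z,"w3",ray(m,[(95,115),(122,185)],z)[:,:2].round(3).tolist(),"top",ray(t,[(470,165),(478,190),(505,192),(525,160)],z)[:,:2].round(3).tolist())
E
python3 -c "
import cv2
a=cv2.imread('pics/t3.png')[100:240,400:580]
b=cv2.imread('pics/scene0.png')[170:310,440:620]
import numpy as np
cv2.imwrite('pics/k.png',cv2.resize(np.hstack([a,b]),None,fx=2.2,fy=2.2,interpolation=cv2.INTER_CUBIC))"
```

```text
0 w3 [[0.431, -0.415], [0.517, -0.414]] top [[0.506, -0.415], [0.425, -0.437], [0.418, -0.525], [0.522, -0.595]]
0.1 w3 [[0.437, -0.344], [0.5, -0.343]] top [[0.49, -0.371], [0.415, -0.392], [0.409, -0.472], [0.504, -0.537]]
0.2 w3 [[0.443, -0.273], [0.483, -0.272]] top [[0.473, -0.328], [0.405, -0.347], [0.4, -0.419], [0.486, -0.478]]
```

View pics/k.png

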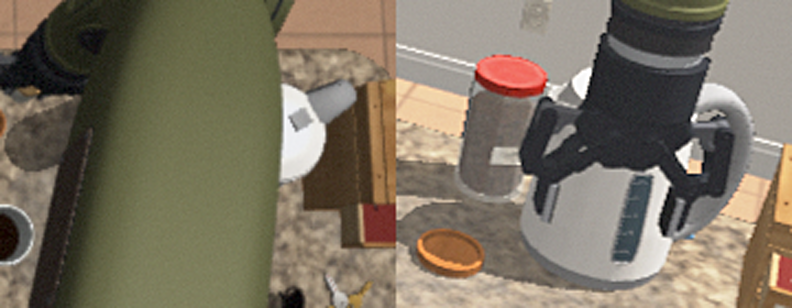

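The scene crop puts the kettle's nearest surface about 10 cm from the round saucer, which is clear. I'm carrying the tin over.

Request:
carry_out --moves '[[[0,-0.4,-1,0.2,0],[0,-0.4,-1,0,0],[0,-0.4,-1,0,0],[0,-0.4,-1,0,0],[0,-0.4,-1,0,0],[0,-0.4,-1,0,0],[0,-0.2,-1,0,0],[0,-0.2,-1,0,0]]]'

```text
time_s: 17.85
position: [0.3904, -0.137, 0.3978]
ee_rot: [0.234, 3.132, -0.0]
contact_force: [0.9, -0.1, -0.5]
width: 0.0467
grasp_force: 61.7
```

Request:
carry_out --moves '[[[0,-0.1,-1,0,0],[0,0,-1,0,0],[0,0,-1,0,0],[0,0,-1,0,0],[0,0,-1,0,0],[0,0,-1,0,0],[0,0,-1,0,0],[0,0,-0.9,0,0]]]'

```text
time_s: 18.65
position: [0.3883, -0.3348, 0.3977]
ee_rot: [0.235, 3.132, -0.0]
contact_force: [0.8, 0.1, -1.4]
width: 0.0463
grasp_force: 61.7
```

Request:
carry_out --moves '[[[0,0,0,-0.5,0],[0,0,0,-0.5,0],[0,0,0,-0.5,0],[0,0,0,-0.5,0],[0,0,0,-0.5,0],[0,0,0,-0.5,0],[0,0,0,0,0],[0,0,0,0,0]]]'

```text
time_s: 19.45
position: [0.3885, -0.3337, 0.3225]
ee_rot: [0.234, 3.133, 0.0]
contact_force: [0.8, 0.1, -1.3]
width: 0.0467
grasp_force: 61.8
```

Run:
```python
from h import *
s,y=pose();print(y,s["position"],s["time_s"])
im=ctrl.camera("wrist");m=cam("wrist",s);blobs(im,m,.013)
```

```text
81.44661821762251 [ 0.38854243 -0.33367168  0.32253187] 19.45
[627. 303.] [567.7 -30.4] [59.6 23.3] 9.1
[495. 284.] [ 520.4 -169.9] [47.1 60.4] 10.0
[621. 213.] [454.2 -57.2] [97.6 40.3] 9.1
[311. 179.] [ 380.8 -345.4] [68.5 71.9] 0.6
```

Request:
carry_out --moves '[[[0,-0.14,-0.37,-0.6,0],[0,0,0,-0.9,0],[0,0,0,-0.9,0],[0,0,0,-0.9,0],[0,0,0,-0.9,0],[0,0,0,-0.5,0],[0,0,0,-0.2,0],[0,0,0,0,0]]]'

```text
time_s: 20.3
position: [0.3852, -0.3431, 0.1996]
ee_rot: [0.234, 3.133, 0.0]
contact_force: [-0.7, -0.0, -0.8]
width: 0.0472
grasp_force: 61.8
```

Request:
carry_out --moves '[[[0,0,0,-0.1,0],[0,0,0,-0.1,0],[0,0,0,0,0],[0,0,0,-0.05,0],[0,0,0,0,0],[0,0,0,0,0],[0,0,0,0,0],[0,0,0,0,0]]]'

```text
time_s: 21.1
position: [0.385, -0.343, 0.1933]
ee_rot: [0.234, 3.133, -0.0]
contact_force: [0.3, 0.0, -1.5]
width: 0.0464
grasp_force: 61.8
```

Request:
carry_out --moves '[[[0,0,0,-0.05,0],[0,0,0,0,0],[0,0,0,-0.05,0],[0,0,0,0,0],[0,0,0,0,0],[0,0,0,0,0],[0,0,0,0,0],[0,0,0,0,0]]]'

```text
time_s: 21.9
position: [0.3849, -0.3429, 0.1914]
ee_rot: [0.234, 3.133, -0.0]
contact_force: [-1.4, 0.8, 5.4]
width: 0.0466
grasp_force: 62.4
```

```bash
python3 -c "
from h import *
s,y=pose();print(s['position'],s['contact_force'])"
```

```text
[ 0.38492531 -0.34291922  0.19137332] [-1.39295362  0.83286529  5.40970988]
```

Request:
carry_out --moves '[[[0,0,0,0.02,0],[0.3,0,0,0,0],[0.5,0,0,0,0],[0.7,0,0,0,0],[0.9,0,0,0,0],[1,0,0,0,0],[1,0,0,0,0],[1,0,0,0,0]]]'

```text
time_s: 22.7
position: [0.385, -0.343, 0.1911]
ee_rot: [-0.234, -3.133, -0.0]
contact_force: [-0.2, 0.1, -0.0]
width: 0.0857
grasp_force: 0.0
```

Request:
carry_out --moves '[[[1,0,0,0.3,0],[1,0,0,0.8,0],[1,0,0,1,0],[1,0,0,1,0],[1,0,0,1,0],[1,0,0.3,1,0],[1,0,0.6,1,0],[1,0,1,1,0]]]'

```text
time_s: 23.5
position: [0.385, -0.2957, 0.3703]
ee_rot: [0.237, 3.131, -0.002]
contact_force: [0.1, 0.5, 0.7]
width: 0.0855
grasp_force: 0.0
```

Request:
carry_out --moves '[[[1,0,1,0.3,0],[1,0,1,0,0],[1,0,1,0,0],[1,0,1,0,0],[1,0.1,1,0,0],[1,0.1,1,0,0],[1,0.1,1,0,0],[1,0.1,1,0,0]]]'

```text
time_s: 24.3
position: [0.3947, -0.0944, 0.3768]
ee_rot: [0.235, 3.132, -0.0]
contact_force: [-0.2, -0.5, 0.3]
width: 0.0856
grasp_force: 0.0
```

Request:
carry_out --moves '[[[1,0.4,1,0,0],[1,0.4,1,0,0],[1,0.4,1,0,0],[1,0.6,1,0,0],[1,0.6,1,0,0],[1,0.6,1,-0.2,0],[1,0.6,1,-0.3,0],[1,0.6,1,-0.5,0]]]'

```text
time_s: 25.1
position: [0.5007, 0.1058, 0.3522]
ee_rot: [0.234, 3.131, 0.001]
contact_force: [-0.5, -0.9, 0.3]
width: 0.0856
grasp_force: 0.0
```

Request:
carry_out --moves '[[[1,0.2,1,-0.3,0],[1,0,1,0,0],[1,0,0.3,0,0],[1,0,0,0,0],[1,0,0,0,0],[1,0,0,0,0],[1,0,0,0,0],[1,0,0,0,0]]]'

```text
time_s: 25.9
position: [0.5049, 0.1614, 0.3439]
ee_rot: [0.236, 3.133, -0.0]
contact_force: [-0.0, -0.6, -0.4]
width: 0.0854
grasp_force: 0.0
```

Run:
```python
from h import *
s,y=pose();print(y,s["position"],s["time_s"])
im=ctrl.camera("wrist");m=cam("wrist",s);t=ctrl.camera("top")
for c in("wrist","top"):
  for n in("round_tin","square_tin"): print(c,n,[(np.round(d["position"],3),d["conf"]) for d in ctrl.spot_in(n,c)[:2]])
a=cv2.resize(im[100:400,170:490],None,fx=1.6,fy=1.6);b=cv2.resize(t[140:230,400:460],(320,480),interpolation=cv2.INTER_CUBIC)
cv2.imwrite("pics/w5.png",np.hstack([a[:480,:480],b]))
```

```text
81.37678053040108 [0.50493318 0.16135183 0.3438719 ] 25.9
wrist round_tin [(array([ 0.391, -0.133,  0.004]), 0.58)]
wrist square_tin [(array([0.537, 0.165, 0.092]), 0.57)]
top round_tin [(array([ 0.387, -0.339,  0.046]), 0.56)]
top square_tin []
```

View pics/w5.png

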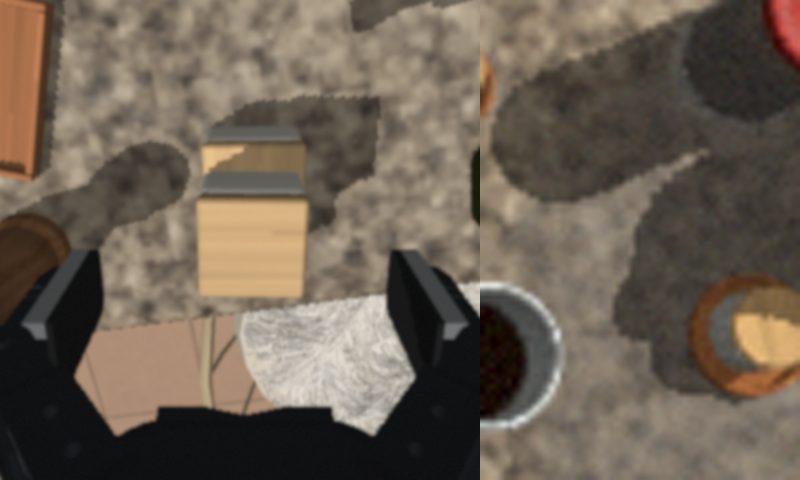

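The round tin stands in its saucer. The square lid spans crop (197,197)-(308,198) to (200,295)-(303,297).

Run:
```python
from h import *
s,y=pose();m=cam("wrist",s)
f=lambda p,z:ray(m,np.array(p)/1.6+[170,100],z)[:,:2]
q=f([(197,197),(308,198),(303,297),(200,295)],.092);print(q.round(4),q.mean(0),np.linalg.norm(np.roll(q,-1,0)-q,axis=1),y)
for d in(q[1]-q[0],q[2]-q[3]):print(np.degrees(np.arctan2(d[1],d[0])))
q=f([(202,142),(306,142)],.046);d=q[1]-q[0];print(q,np.linalg.norm(d),np.degrees(np.arctan2(d[1],d[0])))
```

```text
[[0.5124 0.1372]
 [0.521  0.19  ]
 [0.5756 0.1813]
 [0.5664 0.1289]] [0.54386496 0.15933358] [0.05349278 0.05531966 0.05321829 0.05463544] 81.4286568551168
80.80453661134536
80.06606537358046
[[0.49830005 0.13835072]
 [0.50706987 0.19610871]] 0.05841999386927494 81.36631288591359
```

Request:
carry_out --moves '[[[1,0.76,-0.05,-0.3,-0.1],[1,0.76,-0.05,-0.7,0],[1,0,0,-0.7,0],[1,0,0,-0.7,0],[1,0,0,-0.7,0],[1,0,0,-0.7,0],[1,0,0,-0.7,0],[1,0,0,0,0]]]'

```text
time_s: 27.0
position: [0.5417, 0.1592, 0.2289]
ee_rot: [-0.25, -3.127, 0.003]
contact_force: [-0.7, -0.5, -0.2]
width: 0.0857
grasp_force: 0.0
```

Request:
carry_out --moves '[[[1,0,0,0,0],[0.8,0,0,0,0],[0,0,0,0,0],[0,0,0,0,0],[0,0,0,0,0],[0,0,0,0,0],[0,0,0,0,0],[0,0,0,0,0]]]'

```text
time_s: 27.8
position: [0.5436, 0.1596, 0.2326]
ee_rot: [0.251, 3.129, 0.001]
contact_force: [-0.1, -1.3, 5.8]
width: 0.0555
grasp_force: 64.4
```

Request:
carry_out --moves '[[[0,0,0,0.3,0],[0,0,0,0.5,0],[0,-0.4,0,0.8,0],[0,-0.8,0,0.9,0],[0,-1,0,0.9,0.5],[0,-1,0,0.6,0.8],[0,-1,0.3,0.3,1],[0,-1,0.5,0,1]]]'

```text
time_s: 28.6
position: [0.4123, 0.1795, 0.3407]
ee_rot: [-0.296, 3.125, 0.001]
contact_force: [0.7, 1.8, -2.0]
width: 0.0553
grasp_force: 64.0
```

Request:
carry_out --moves '[[[0,-0.8,0.9,0,1],[0,-0.7,0.9,0,1],[0,-0.3,1,0,0.8],[0,0,1,0,0],[0,0,0.9,0,0],[0,0,0.6,0,0],[0,0,0,0,0],[0,0,0,0,0]]]'

```text
time_s: 29.4
position: [0.3677, 0.3117, 0.3387]
ee_rot: [0.745, -3.051, 0.002]
contact_force: [-0.4, -1.2, -2.4]
width: 0.0554
grasp_force: 64.1
```

Run:
```python
from h import *
s,y=pose();print(y,s["position"],s["time_s"],s["joint_pos"])
im=ctrl.camera("wrist");m=cam("wrist",s);blobs(im,m,.013);cv2.imwrite("pics/w6.png",im)
```

```text
117.46010385499676 [0.36774146 0.31174463 0.33869528] 29.4 [ 7.03341372e-01  2.27653867e-01 -3.61901794e-01  9.82389141e-01
 -5.50833884e-04  2.24072858e-01]
[323. 176.] [360.1 309.7] [66.2 81.7] 27.4
[ 30. 113.] [442.   44.2] [124.2  56.1] 9.4
```

View pics/w6.png

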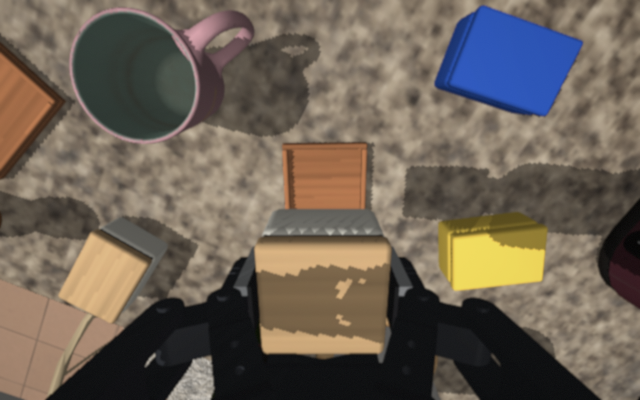

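The square saucer edges (285–368 px) are parallel to the held tin; only its far side is hidden. I'm descending.

Request:
carry_out --moves '[[[0,0,0.11,-0.5,0],[0,0,0,-0.9,0],[0,0,0,-1,0],[0,0,0,-1,0],[0,0,0,-1,0],[0,0,0,-0.7,0],[0,0,0,-0.3,0],[0,0,0,-0.15,0]]]'

```text
time_s: 30.25
position: [0.3679, 0.3139, 0.1995]
ee_rot: [0.743, -3.051, 0.001]
contact_force: [0.4, -0.1, -2.2]
width: 0.0552
grasp_force: 64.1
```

Request:
carry_out --moves '[[[0,0,0,-0.1,0],[0,0,0,-0.1,0],[0,0,0,0,0],[0,0,0,0,0],[0,0,0,0,0],[0,0,0,0,0],[0,0,0,0,0],[0,0,0,0,0]]]'

```text
time_s: 31.05
position: [0.368, 0.3148, 0.195]
ee_rot: [-0.745, 3.052, 0.0]
contact_force: [0.4, -0.6, -2.0]
width: 0.0553
grasp_force: 64.1
```

Request:
carry_out --moves '[[[0,0,0,-0.08,0],[0,0,0,0,0],[0,0,0,-0.06,0],[0,0,0,0,0],[0,0,0,-0.03,0],[0,0,0,0,0],[0,0,0,0,0],[0,0,0,0,0]]]'

```text
time_s: 31.85
position: [0.3679, 0.3147, 0.1916]
ee_rot: [-0.745, 3.052, 0.0]
contact_force: [-1.8, -1.8, 7.8]
width: 0.0554
grasp_force: 65.2
```

Request:
carry_out --moves '[[[0,0,0,0.02,0],[0.3,0,0,0,0],[0.5,0,0,0,0],[0.7,0,0,0,0],[0.9,0,0,0,0],[1,0,0,0,0],[1,0,0,0,0],[1,0,0,0,0]]]'

```text
time_s: 32.65
position: [0.368, 0.3148, 0.1911]
ee_rot: [0.745, -3.052, 0.0]
contact_force: [0.3, 0.2, 0.4]
width: 0.0853
grasp_force: 0.0
```

Request:
carry_out --moves '[[[1,0,0,0.3,0],[1,0,0,0.8,0],[1,0,0,1,0],[1,0,0,1,0],[1,0,0,1,0],[1,0,-0.5,1,-1],[1,0,-1,0.5,-1],[1,0,-1,0.2,-1]]]'

```text
time_s: 33.45
position: [0.3684, 0.2522, 0.3385]
ee_rot: [-0.253, 3.128, 0.003]
contact_force: [0.3, -0.7, -0.6]
width: 0.0851
grasp_force: 0.0
```

Request:
carry_out --moves '[[[1,0.8,-1,0,-1],[1,1,-1,0,-1],[1,1,-1,0,-1],[1,1,-0.5,0,0],[1,1,0,0,0],[1,0.8,0,0,0],[1,0,0,0,0],[1,0,0,0,0]]]'

```text
time_s: 34.25
position: [0.5076, 0.1646, 0.3362]
ee_rot: [-0.235, -3.132, 0.0]
contact_force: [-0.4, 0.2, -0.4]
width: 0.0855
grasp_force: 0.0
```

Run:
```python
from h import *
s,y=pose();print(y,s["position"],s["time_s"])
im=ctrl.camera("wrist");m=cam("wrist",s);t=ctrl.camera("top")
blobs(im,m,.046,(12,60,120),(25,200,255))
a=cv2.resize(im[100:400,170:490],None,fx=1.6,fy=1.6);b=cv2.resize(t[170:245,210:260],(320,480),interpolation=cv2.INTER_CUBIC)
cv2.imwrite("pics/w7.png",np.hstack([a[:480,:480],b]))
```

```text
81.42091130689543 [0.50760942 0.16463455 0.33624362] 34.25
[495. 385.] [759.4 321. ] [48.3 26.7] 21.0
[150. 387.] [699.4 -61.2] [44.9 33. ] 81.3
[ 42. 349.] [ 640.5 -179.4] [ 55.9 141.5] 48.6
[266. 329.] [648.8  90.5] [ 96.8 111.4] 10.4
[517. 309.] [652.7 333.9] [61.6 32.1] 37.9
[605. 222.] [571.2 418.7] [68.4 12.2] 57.7
[319. 230.] [546.2 159.9] [62.  89.5] 81.9
[607. 118.] [477.4 405. ] [16.9 49.1] 21.0
[143. 152.] [448.3  20.4] [ 81.6 101.9] 69.5
[470.  34.] [399.7 297.5] [96.2 44.9] 81.4
```

View pics/w7.png

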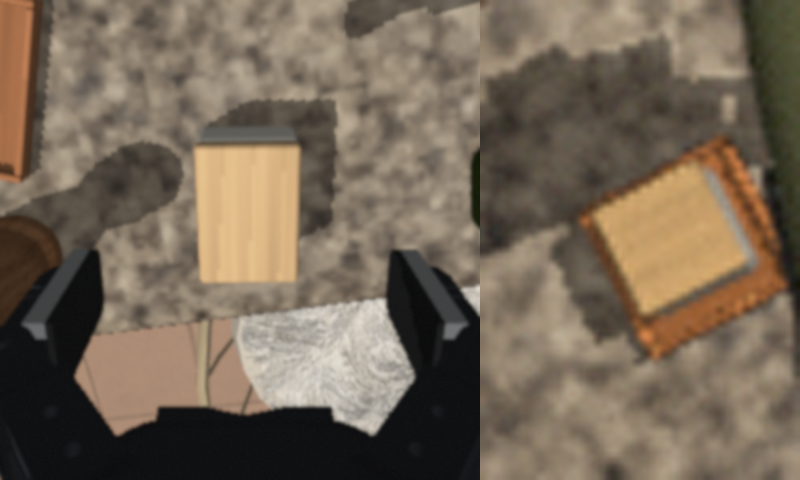

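The square tin sits in its saucer (right). The oblong lid fits at (0.546, 0.160) with size 62×89, as expected.

Request:
carry_out --moves '[[[1,0.75,-0.09,-0.4,0.08],[1,0.75,-0.09,-0.8,0],[1,0,0,-0.9,0],[1,0,0,-0.9,0],[1,0,0,-0.9,0],[1,0,0,-0.9,0],[1,0,0,-0.7,0],[1,0,0,-0.4,0]]]'

```text
time_s: 35.15
position: [0.5438, 0.1604, 0.1875]
ee_rot: [-0.22, -3.131, 0.002]
contact_force: [-0.5, -0.2, -0.5]
width: 0.0856
grasp_force: 0.0
```

Request:
carry_out --moves '[[[1,0,0,0,0],[0.8,0,0,0,0],[0,0,0,0,0],[0,0,0,0,0],[0,0,0,0,0],[0,0,0,0,0],[0,0,0,0,0],[0,0,0,0,0]]]'

```text
time_s: 35.95
position: [0.5462, 0.1606, 0.1902]
ee_rot: [0.221, 3.131, 0.002]
contact_force: [-0.0, -0.0, 5.6]
width: 0.0591
grasp_force: 66.7
```

Request:
carry_out --moves '[[[0,0,0,0.3,0],[0,0,0,0.5,0],[0,-0.4,0,0.7,0],[0,-0.8,0,0.8,-0.5],[0,-0.8,-0.3,0.7,-0.5],[0,-0.8,-0.6,0.4,-0.5],[0,-0.6,-0.8,0.2,-0.5],[0,-0.4,-0.8,0,0]]]'

```text
time_s: 36.75
position: [0.4494, 0.0974, 0.2802]
ee_rot: [0.547, 3.092, 0.001]
contact_force: [0.4, 0.2, -2.5]
width: 0.0593
grasp_force: 65.8
```

Request:
carry_out --moves '[[[0,-0.05,-0.8,0,0],[0,0,-0.8,0,0],[0,0,-0.8,0,0],[0,0,-0.8,0,0],[0,0,-0.5,0,0],[0,0,-0.2,0,0],[0,0,0,0,0],[0,0,0,0,0]]]'

```text
time_s: 37.55
position: [0.4492, 0.0007, 0.2788]
ee_rot: [-0.547, -3.093, -0.001]
contact_force: [0.7, -0.0, -2.7]
width: 0.0588
grasp_force: 65.8
```

Run:
```python
from h import *
s,y=pose();print(y,s["position"],s["time_s"])
im=ctrl.camera("wrist");m=cam("wrist",s);blobs(im,m,.013);cv2.imwrite("pics/w8.png",im)
```

```text
69.93707727785981 [0.44923823 0.00068599 0.27877988] 37.55
[318. 153.] [411.7  11.9] [84.9 35.1] 69.9
```

View pics/w8.png

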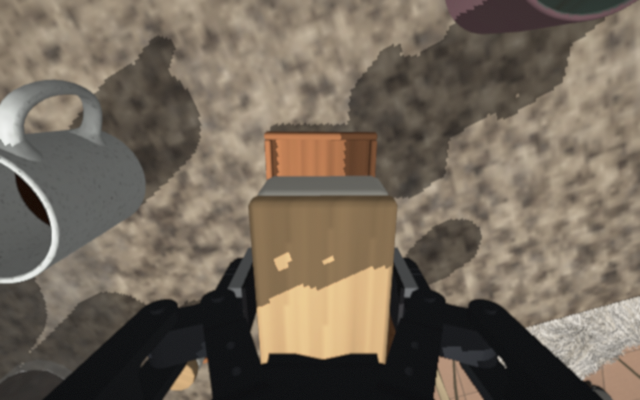

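The near saucer edge and sides (265–377 px) are parallel to and centred on the held tin. I'm descending.

Request:
carry_out --moves '[[[0,0,0,-0.5,0],[0,0,0,-0.8,0],[0,0,0,-0.8,0],[0,0,0,-0.5,0],[0,0,0,-0.3,0],[0,0,0,-0.15,0],[0,0,0,0,0],[0,0,0,0,0]]]'

```text
time_s: 38.4
position: [0.4496, 0.0005, 0.2029]
ee_rot: [0.547, 3.093, 0.0]
contact_force: [-0.5, 0.3, -2.1]
width: 0.0589
grasp_force: 65.8
```

Request:
carry_out --moves '[[[0,0,0,-0.08,0],[0,0,0,0,0],[0,0,0,-0.08,0],[0,0,0,0,0],[0,0,0,0,0],[0,0,0,0,0],[0,0,0,0,0],[0,0,0,0,0]]]'

```text
time_s: 39.2
position: [0.4492, 0.0003, 0.1985]
ee_rot: [0.548, 3.093, 0.0]
contact_force: [0.3, 0.3, -2.2]
width: 0.0588
grasp_force: 65.8
```

Request:
carry_out --moves '[[[0,0,0,-0.06,0],[0,0,0,0,0],[0,0,0,-0.06,0],[0,0,0,0,0],[0,0,0,0,0],[0,0,0,0,0],[0,0,0,0,0],[0,0,0,0,0]]]'

```text
time_s: 40.0
position: [0.4492, 0.0003, 0.1955]
ee_rot: [0.548, 3.093, 0.0]
contact_force: [0.1, 0.2, -1.6]
width: 0.0588
grasp_force: 65.9
```

Request:
carry_out --moves '[[[0,0,0,-0.03,0],[0,0,0,0,0],[0,0,0,0,0],[0,0,0,0,0],[0,0,0,0,0],[0,0,0,0,0],[0,0,0,0,0],[0,0,0,0,0]]]'

```text
time_s: 40.8
position: [0.4492, 0.0003, 0.1952]
ee_rot: [0.548, 3.093, 0.0]
contact_force: [-3.5, 0.2, 6.0]
width: 0.059
grasp_force: 66.5
```

Request:
carry_out --moves '[[[0,0,0,0.02,0],[0.4,0,0,0,0],[0.6,0,0,0,0],[0.8,0,0,0,0],[1,0,0,0,0],[1,0,0,0,0],[1,0,0,0,0],[1,0,0,0,0]]]'

```text
time_s: 41.6
position: [0.4492, 0.0003, 0.1952]
ee_rot: [0.548, 3.093, 0.0]
contact_force: [0.4, -0.6, 0.5]
width: 0.0852
grasp_force: 0.0
```

Request:
carry_out --moves '[[[1,0,0,0.3,0],[1,0,0,0.8,0],[1,0,0,1,0],[1,0,0,1,0],[1,0,0,1,0],[1,0,0,1,0],[1,-0.5,0,0.8,0],[1,-0.5,0,0.5,0]]]'

```text
time_s: 42.4
position: [0.4244, 0.0003, 0.3574]
ee_rot: [0.547, 3.091, 0.001]
contact_force: [0.5, -0.2, -0.8]
width: 0.0855
grasp_force: 0.0
```

Request:
carry_out --moves '[[[1,-1,0,0,0],[1,-1,0,0,0],[1,-0.7,0,0,0],[1,-0.3,0,0,0],[1,0,0,0,0],[1,0,0,0,0],[1,0,0,0,0],[1,0,0,0,0]]]'

```text
time_s: 43.2
position: [0.35, 0.0003, 0.3552]
ee_rot: [0.548, 3.093, 0.0]
contact_force: [-0.0, -0.4, -0.4]
width: 0.0851
grasp_force: 0.0
```

Run:
```python
from h import *
im=ctrl.camera("scene");ctrl.camera("top");s,y=pose();print(s["position"],s["time_s"])
w=ctrl.camera("wrist")
for n in("small_tin","round_tin","square_tin","oblong_tin","mug","mill"):
  for c in("top","scene"): print(c,n,[(np.round(d["position"],3),d["conf"]) for d in ctrl.spot_in(n,c)[:3]])
cv2.imwrite("pics/f.png",np.vstack([cv2.resize(im[170:330,150:570],(700,267)),cv2.resize(w[50:400],(580,320)) if 0 else cv2.copyMakeBorder(cv2.resize(w,(512,320)),0,0,0,188,cv2.BORDER_CONSTANT)]))
```

```text
[3.49747588e-01 3.06211668e-04 3.55133333e-01] 43.3
top small_tin [(array([ 0.535, -0.165,  0.051]), 0.52)]
scene small_tin [(array([ 0.522, -0.165,  0.037]), 0.47)]
top round_tin [(array([ 0.384, -0.339,  0.05 ]), 0.64)]
scene round_tin [(array([ 0.369, -0.347,  0.04 ]), 0.84)]
top square_tin [(array([0.37 , 0.31 , 0.055]), 0.66), (array([0.561, 0.   , 0.143]), 0.59)]
scene square_tin [(array([0.386, 0.325, 0.05 ]), 0.46), (array([ 0.55 , -0.005,  0.082]), 0.39)]
top oblong_tin [(array([0.202, 0.395, 0.05 ]), 0.91), (array([0.348, 0.487, 0.043]), 0.74), (array([0.454, 0.013, 0.05 ]), 0.54)]
scene oblong_tin [(array([ 0.434, -0.009,  0.043]), 0.6)]
top mug []
scene mug [(array([ 0.333, -0.171,  0.059]), 0.9)]
top mill [(array([ 0.559, -0.001,  0.143]), 0.84)]
scene mill [(array([ 0.549, -0.007,  0.081]), 0.79)]
```

View pics/f.png

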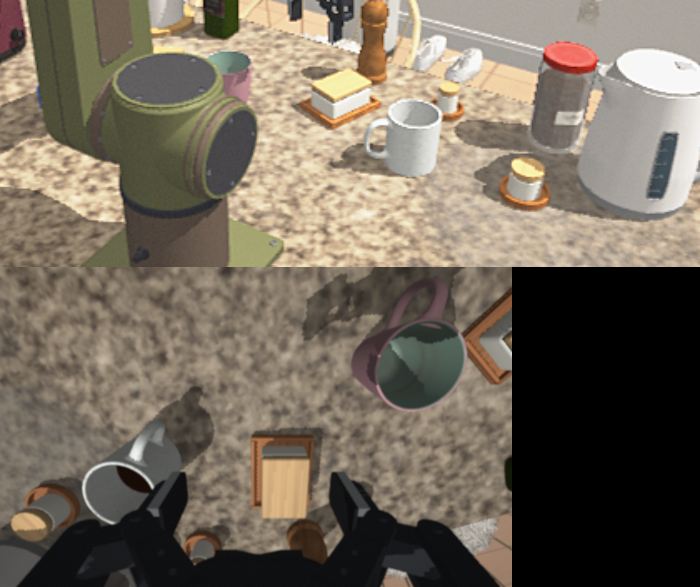

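The final views show the oblong (340,95), small (447,100) and round (525,180) tins upright in their saucers. The square tin was confirmed earlier, and the mug and mill have not moved. I'm handing in.

```bash
python3 -c "
from rig import ctrl
print(ctrl.close_job())"
```

```text
the job is handed in; nothing more can be done
None
```

All four tins were placed in order, each standing in the recess of its own saucer, the mill and mug stayed where they were, and I handed the job in at about 43 s of the 109 s allowed; the hand-in gave no verdict.

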